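# Unclamp the bearing-ball tray and present it over the welding turntable

## Robot

A 6-joint arm with a two-finger parallel gripper is mounted at the origin on the work surface. World frame = base frame: x ahead of the robot, y to its left, z up, the work surface at z = 0. Lengths are in m, angles in rad, forces in N, time in s.
With the tool pointing down it reaches from about 0.3 to 0.775 m from the base axis. Payload 14.6 kg.
Tool frame: the origin (TCP) lies midway between the tips of the shut fingers; the grasp point (between the pads) lies 19 mm behind it (grasp_offset is the distance from the TCP to the grasp point, in m); z points along the fingers, y is the line along which they close (so a half turn about z gives the same grasp; the last joint's range is limited). The gripper opens to 94 mm and grips with 3 to 60 N. Pads are 16 mm wide; open, the fingers measure 119 mm over their backs; the gripper's body (75 mm by 177 mm) begins 78 mm behind the grasp point.
Start: joints at [-1.299, 0.3, 1.521, -0, 1.321, -0.067], TCP at [0.183, -0.519, 0.205] pointing down, gripper open.
Joint ranges: [-3.03, 3.03], [-0.79, 2.21], [0.23, 2.52], [-1.04, 4.18], [0, 3.07], [-2.55, 2.55]. Speed limits (rad/s): [2.22, 2.22, 2.57, 3.14, 3.14, 3.14].

## Interface

Orientations are given as [roll, pitch, yaw] about the fixed x, y, z axes, in that order (R = Rz(yaw) Ry(pitch) Rx(roll)).
In Python, from station import * gives the robot as it stands. The module is installed in compiled form; this text tells all that it offers.
- The arm moves only by the tool send_rows, never from a script. Its argument "rows" is a list of rows, each an object of numbers: "dx", "dy", "dz": the shift along the tool's x, y, z in mm; "roll": the turn about the tool's z in degrees; "jaw": the closure, from -1 (fully open) to 1 (shut). In form: [{"dx": .., "dy": .., "dz": .., "roll": .., "jaw": ..}, ...]. A call has 1 to 12 rows; each row shifts and turns the commanded pose from where the row before left it, along the tool's axes as they then stand; what a row does not reach is not made up. A row lasts 1/12 s, in which the tool goes at most 41.7 mm and 7.16 degrees, less where a joint would pass 70% of its speed; a pose out of reach is approached as far as the arm can. A call is refused whole if a number of a shift passes 41.7 or a number of a turn 7.16, either way. A call with a gripper value outside its range is refused whole. The fingers move at their own pace and stop on an object; "force" is the grip in N (left out, the last holds). Time passes only in rows, so rows that do not move let the fingers close. It gives the time, the measured TCP pose, the force, the opening and the grip force at its end, in the units of the state.
- get_obs(): the state, without advancing time (a new reading comes with each control period).
- camera(name): name is "scene" or "top"; returns a dict with "frame" (480x640x3 uint8, red, green, blue), "z_map" (480x640 float32, m along the optical axis (not along the pixel's ray), 0 where there is no reading), "camera_matrix" (3x3 intrinsics, pixels), "rvec" (rotation vector, rad) and "tvec" (3), from world to camera coordinates, as OpenCV has them. Camera axes: x right, y down, z forward; pixel columns grow to the right and rows downward; lengths in m; the calibration is good to about 2 mm. A picture is of the moment at which its call begins.
- hand_in(): hands the job in; it is judged then, once.
The state is a dict: "time_s": time; "qpos": joint angles; "joint_vel": joint speeds; "tau": joint torques, N m; "ee_pos": TCP position; "eef_rot": TCP orientation; "force": force on the tool from outside, world axes, zero at the start; "moment": the same for the moment, N m; "grip_width": finger opening in m; "grip_force": force on a finger pad.
Only numpy, scipy, OpenCV 4.12 (cv2) and the standard library are available. Lean on these libraries where they do the work, as an engineer would, in place of code of your own. Each camera call takes 0.05 s, during which the arm holds its last target. There are 200 camera calls.

## Task

Crank the handwheel of the clamp fixture anticlockwise (seen from above), in as many grips as it takes, until the nose of the clamp bar has drawn back flush with the front face of the grey guide block, and leave it there. Then lift the aluminium tray by its upright fin and carry it gently, without touching its ball or letting it jump out of the shallow pocket, and without disturbing the hammer, plate, ring and block lying about, until the ball is over the middle of the round turntable, the tray about 10 cm above its face. Finish while still holding the tray there, level and still, not set down on anything.

Things in the scene. Friction and masses are not known exactly. Their poses are not given: they have to be found in the camera images.
- fixture: clamp fixture fixed to the table: dark base plate 300 x 100 x 12 mm with a grey guide block 90 x 88 mm, top 45 mm above the table. Origin on the table under the handwheel's axis. Its x axis points along the base plate from the handwheel to the tray; z is up. The guide block's front face is 45 mm from the origin along x. It does not move during the job
- wheel (a joint): turn of the handwheel in rad; the wheel lies flat on the guide block, its axis is vertical, and anticlockwise seen from above is positive. It starts between 0 and 0.6; the bar is flush at 4.0; its stop is at 5.4. Stiff turning takes about 0.1 N m and it stays where it is left. One rad moves the bar 12 mm
- wheel_grip (a point): point on the wheel's axis, 80 mm above the table, inside the upright grip wing of the handwheel; it turns with the wheel. The wing is a bar 70 mm long, 14 mm thick, its top 92 mm above the table, standing 34 mm high on a dark disc of 90 mm diameter (disc top 58 mm above the table). The point's x axis lies along the wing's length, z is up
- bar (a joint): how far the clamp bar has been drawn back, in m, driven by the wheel (0.012 m per rad); 0.048 is flush with the front face of the guide block, smaller values mean that it still sticks out over the tray's tail
- bar_nose (a point): middle of the top edge of the clamp bar's nose (bar 24 mm wide, 13 mm high, underside 23 mm above the table); it slides along the fixture's x axis and is flush when 45 mm from the fixture's origin along that axis
- tray: loose aluminium tray, 0.24 to 0.40 kg without the ball: a plate 160 x 66 x 6 mm, lying on the base plate (its underside 12 mm above the table), its tail end under the clamp bar. Origin at the underside, below the middle of the fin. x points along the length towards the pocket (plate from -85 to +75 mm), z up
- fin (a point): middle of the tray's upright fin, 38 mm above the tray's underside: where to grip. The fin is 40 mm long along the tray's x, 12 mm thick along the tray's y, and rises from 6 to 56 mm above the underside
- pocket (a point): centre of the pocket's floor, 48 mm from the fin along the tray's x and 6 mm above the tray's underside. The pocket is a flat floor inside a ring rim 34 mm inside diameter, 42 mm outside, only 3 mm high
- ball: loose steel ball of 30 mm diameter, about 0.11 kg, in the tray's pocket; its origin is a point of its surface which turns as it rolls
- ball_center (a point): centre of the ball, 15 mm above the pocket's floor; it can roll some 8 mm to each side inside the rim
- turntable: round steel turntable of a welding positioner, 145 mm diameter, 55 mm high, fixed to the table; origin under its centre, on the table
- table_mid (a point): centre of the turntable's face, 55 mm above the table
- chipping_hammer: bystander: chipping hammer, 280 mm long, lying on the table beside the fixture; origin at the middle of its length, on the table
- coupon: bystander: flat steel plate 90 x 60 x 6 mm, lying beside the fixture; origin under its centre
- bearing_ring: bystander: steel ring, 52 mm outside diameter, 14 mm high, lying beside the fixture; origin under its centre
- gauge_block: bystander: dark steel block 50 x 30 x 30 mm, lying beside the turntable; origin under its centre
Mind the look-alikes: they are no part of the job. What is shaped like the tray but orange or turquoise is not meant.

How it is judged:
By the outcome, as a careful person would: the job done as asked, in the order asked, and still so for the second after the job is handed in, while the arm keeps its last pose, push and grip.
It also fails if it takes over 72 s, if anything falls off the work surface, if the arm or the gripper's body presses on something with over 40 N, if the wrist force passes 120 N, or if a joint passes its speed limit or range.

## Working session

There is one attempt and no reset: what is moved stays moved. The work goes in short steps, Python scripts to look and compute and a tool call to move; the robot and the scene stay as the last step left them, time stands still between calls to the robot, and variables do not carry over. Pictures are saved under pics/ and viewed, at most 11 in all, crops included, and the job is handed in when it is done.

Besides the shell and the picture viewer there is one more tool, called after "Call:" by a JSON object that holds its "method" and its "body", one argument or row to a line. send_rows: Moves the arm, as the interface text tells. Its arguments: {"type":"object","properties":{"rows":{"type":"array"},"force":{"type":"number"}},"required":["rows"]}

```bash
mkdir -p pics
python3 - <<'E'
from station import *
import cv2,numpy as np
for n in("scene","top"):
    c=camera(n); cv2.imwrite(f"pics/{n}0.png",c["frame"][:,:,::-1]); np.savez(n+"0.npz",**c)
    R=cv2.Rodrigues(np.array(c["rvec"]))[0]; print(n,c["camera_matrix"],(-R.T@np.array(c["tvec"]).ravel()),R)
o=get_obs();print(o)
E
```

```text
scene [[535.77614723   0.         314.70844067]
 [  0.         535.77614723 238.23715966]
 [  0.           0.           1.        ]] [ 1.08844409 -0.54539107  0.80042404] [[ 0.67563733  0.73693157 -0.02112012]
 [ 0.49520068 -0.47486271 -0.72751749]
 [-0.54615976  0.48107927 -0.68576399]]
top [[475.45991543   0.         309.55696809]
 [  0.         475.45991543 239.25417721]
 [  0.           0.           1.        ]] [ 0.40440823 -0.0026821   1.18118864] [[ 0.0063077  -0.99988427  0.01384391]
 [-0.99678164 -0.00739331 -0.07982292]
 [ 0.07991603 -0.01329586 -0.99671292]]
{'time_s': 0.1, 'qpos': array([-1.29860671e+00,  3.00406563e-01,  1.52149789e+00,  2.81245444e-05,
        1.32068981e+00, -6.65750080e-02]), 'joint_vel': array([ 3.45762915e-05, -2.22760477e-03, -2.00622504e-03, -1.29445347e-03,
       -2.44749269e-05,  1.47292266e-03]), 'tau': array([ 1.47387691e-03, -5.32644582e+01, -3.53285086e+01,  7.09062768e-02,
        2.34920578e-02, -9.23024822e-05]), 'ee_pos': array([ 0.18273404, -0.51851908,  0.20495692]), 'eef_rot': array([-3.14059507e+00, -9.38152518e-05,  3.38757602e-01]), 'force': array([ 0.12427194, -0.60015139, -0.88558644]), 'moment': array([ 0.01744618,  0.02039594, -0.03010092]), 'grip_force': 0.0, 'grip_width': 0.09393217785247876}
```

View pics/scene0.png

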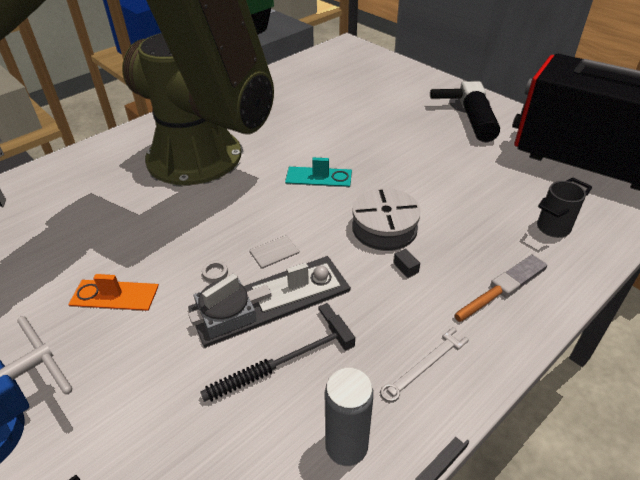

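View pics/top0.png

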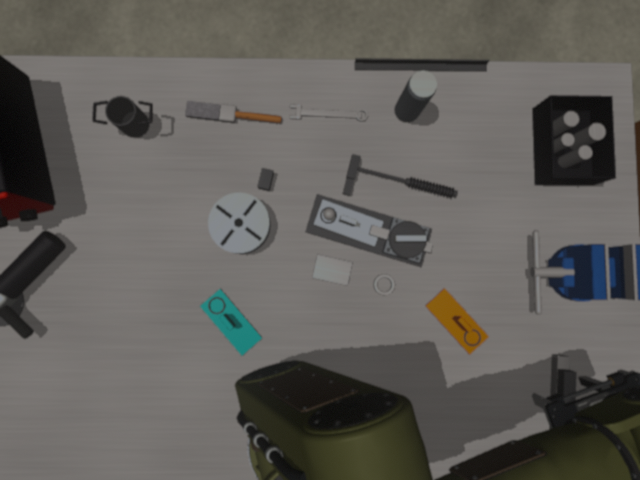

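The scene view shows the fixture with wheel at (225,295), fin (297,275), ball (320,272) and turntable (386,215). In the top view these are the wheel at (409,239), fin (349,222), ball (328,214) and turntable (239,223).

Tray candidates in the top view are the orange one (457,320), the turquoise one (231,322) and the aluminium one in the fixture (345,218). The aluminium one is meant, because it lies under the clamp bar and carries the ball. I'll confirm that in one enlarged crop.

```bash
cat > h.py <<'E'
import cv2,numpy as np
def load(n): return dict(np.load(n))
def cam(c):
    R=cv2.Rodrigues(np.array(c["rvec"]))[0]; t=np.array(c["tvec"]).ravel(); return c["camera_matrix"],R,t
def ray(c,u,v,z):
    K,R,t=cam(c); d=R.T@np.linalg.solve(K,[u,v,1.]); o=-R.T@t; return o+d*(z-o[2])/d[2]
def cloud(c):
    K,R,t=cam(c); Z=c["z_map"]; v,u=np.mgrid[:480,:640]
    P=np.stack([(u-K[0,2])/K[0,0]*Z,(v-K[1,2])/K[1,1]*Z,Z],-1); W=(P-t)@R; W[Z==0]=np.nan; return W
def proj(c,p):
    K,R,t=cam(c); q=K@(R@np.array(p)+t); return q[:2]/q[2]
def tri(c1,p1,c2,p2):
    P=[];
    for c in(c1,c2):
        K,R,t=cam(c); P.append(K@np.c_[R,t])
    X=cv2.triangulatePoints(P[0],P[1],np.array(p1,float).reshape(2,1),np.array(p2,float).reshape(2,1)); return (X[:3]/X[3]).ravel()
def rect(pts):
    r=cv2.minAreaRect((pts[:,:2]*1000).astype(np.float32)); return np.round(r[0],1),np.round(r[1],1),round(r[2],1)
E
python3 - <<'E'
from h import *
s=load("scene0.npz");t=load("top0.npz")
a=cv2.resize(s["frame"][250:350,180:360],None,fx=4.4,fy=4.4,interpolation=2)[:, :792]
b=cv2.resize(t["frame"][188:273,300:440],None,fx=4,fy=4,interpolation=2)
im=np.zeros((600,800,3),np.uint8); 
a=cv2.resize(s["frame"][250:350,180:360],(500,278),interpolation=2); b=cv2.resize(t["frame"][190:270,300:440],(560,320),interpolation=2)
im[:278,:500]=a; im[280:600,:560]=b; cv2.imwrite("pics/crop1.png",im[:,:,::-1])
for n,c in(("scene",s),("top",t)):
    W=cloud(c)
    def reg(box,lo,hi):
        u0,v0,u1,v1=box; P=W[v0:v1,u0:u1].reshape(-1,3); P=P[(P[:,2]>lo)&(P[:,2]<hi)]; return P
    fb=(180,250,355,345) if n=="scene" else (300,190,440,270)
    tb=(345,180,425,250) if n=="scene" else (200,185,275,260)
    for lab,lo,hi in(("wing/fin hi",.075,.1),("fin?",.06,.075),("disc",.05,.06),("block",.035,.05),("mid",.02,.035),("plate",.008,.02)):
        P=reg(fb,lo,hi); print(n,lab,len(P), rect(P) if len(P)>3 else "", np.median(P[:,2]) if len(P) else "")
    P=reg(tb,.045,.065); print(n,"tt",len(P),rect(P),np.median(P[:,2]),cv2.minEnclosingCircle((P[:,:2]*1000).astype(np.float32)))
E
```

```text
scene wing/fin hi 445 (array([ 495.3, -251.6]), array([16.5, 71.5]), 1.4) 0.08933411015052713
scene fin? 373 (array([ 528.4, -197.1]), array([207.3,  66.7]), 65.1) 0.06652928941364482
scene disc 993 (array([ 500.3, -193.1]), array([206.7,  90. ]), 85.4) 0.056869873703618186
scene block 965 (array([ 519.8, -183.4]), array([275. ,  89.8]), 71.9) 0.04219269232790288
scene mid 1170 (array([ 559. , -202.4]), array([279.5, 198.1]), 61.6) 0.027462088392538074
scene plate 3976 (array([ 516.5, -158.7]), array([314.3, 247.1]), 46.2) 0.01370566902795154
scene tt 2527 (array([532.3, 150.5]), array([144.1, 147.8]), 32.4) 0.054311530755319505 ((532.0767822265625, 150.2415771484375), 75.1611099243164)
top wing/fin hi 196 (array([ 511. , -188.6]), array([194.1,  29.9]), 76.4) 0.09335943292144039
top fin? 481 (array([ 526.5, -196.9]), array([207.1,  83.1]), 59.4) 0.06208602476874229
top disc 582 (array([ 516., -173.]), array([247.7,  88.8]), 75.3) 0.05811596260396673
top block 607 (array([ 516.7, -180.4]), array([275.9,  88.1]), 73.4) 0.04319145071840519
top mid 859 (array([ 554.2, -179.1]), array([291.4, 186.5]), 80.2) 0.021803086698569566
top plate 2510 (array([ 524.6, -167.1]), array([197.1, 335.3]), 0.4) 0.014579663999167197
top tt 2917 (array([533.4, 152.2]), array([145.4, 142.4]), 44.7) 0.05747023578990528 ((533.3203125, 152.07778930664062), 72.8496322631836)
```

View pics/crop1.png

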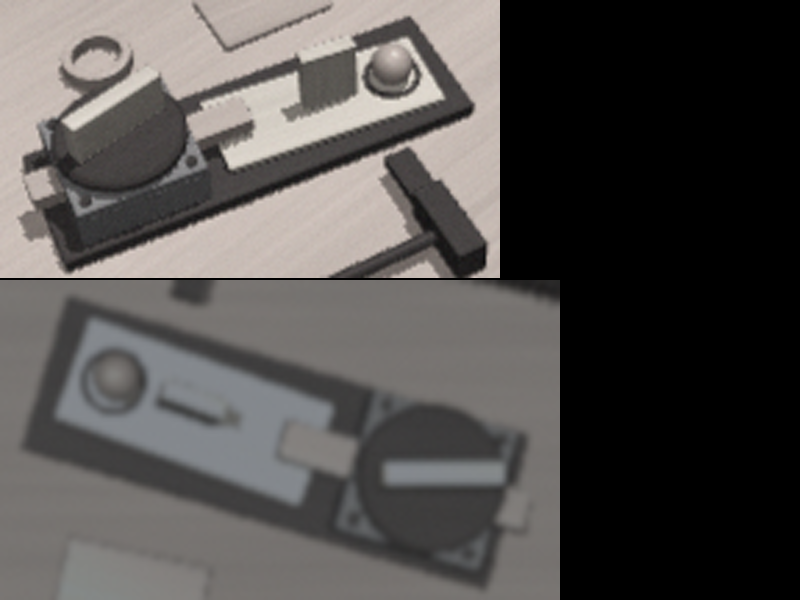

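The crop confirms it: the aluminium tray, with the ball in its pocket and its tail under the bar, sits in the fixture. In the lower half the wing spans crop px (382..505, 472), the fin is at (198,403) and the ball at (117,380).

Run:
```python
from h import *
s=load("scene0.npz");t=load("top0.npz")
for n,c in(("scene",s),("top",t)):
    W=cloud(c).reshape(-1,3)
    def near(x,y,r,lo,hi): return W[(np.hypot(W[:,0]-x,W[:,1]-y)<r)&(W[:,2]>lo)&(W[:,2]<hi)]
    print(n)
    for lab,a in(("wing",(.495,-.252,.05,.075,.1)),("disc",(.495,-.252,.06,.052,.062)),("fin",(.53,-.13,.035,.058,.08)),("ballhi",(.545,-.08,.03,.035,.06))):
        P=near(*a)
        if len(P)>3: print(lab,len(P),rect(P),P[:,2].max().round(4),P[:,:2].mean(0).round(4))
# hand-picked crop points -> rays
f=lambda u,v:(300+u/4,190+(v-280)/4)
for lab,u,v,z in(("wingA",382,472,.092),("wingB",505,472,.092),("finA",160,386,.068),("finB",235,410,.068),("ball",117,380,.033),("barnose L",278,455,.036),("baseTL",70,297,.012),("baseBL",22,450,.012),("baseTR",525,432,.012),("baseBR",487,588,.012)):
    print(lab,ray(t,*f(u,v),z).round(4))
g=lambda u,v:(180+u*.36,250+v*.36)
for lab,u,v,z in(("wingA",68,132,.092),("wingB",157,75,.092),("finA",300,54,.068),("finB",355,42,.068),("ball",392,66,.033)):
    print("sc",lab,ray(s,*g(u,v),z).round(4))
print("tri ball",tri(s,g(392,66),t,f(117,380)), "fin",tri(s,g(328,48),t,f(198,398)),"wing",tri(s,g(112,104),t,f(444,472)))
```

```text
scene
wing 445 (array([ 495.3, -251.6]), array([16.5, 71.5]), 1.4) 0.0948 [ 0.4982 -0.2534]
disc 933 (array([ 496.4, -253.7]), array([90. , 85.6]), 31.5) 0.0618 [ 0.5093 -0.257 ]
fin 132 (array([ 540.4, -114.3]), array([31.8, 14.8]), 66.9) 0.0719 [ 0.5409 -0.1147]
ballhi 200 (array([551.3, -81.7]), array([55.1, 23.4]), 60.4) 0.0595 [ 0.5556 -0.0821]
top
wing 195 (array([ 495.9, -249.4]), array([14.3, 68.9]), 1.3) 0.0982 [ 0.4955 -0.2491]
disc 770 (array([ 495.9, -249.8]), array([88.9, 88.8]), 75.0) 0.062 [ 0.4959 -0.2483]
fin 73 (array([ 539.3, -112.5]), array([29.9, 12.5]), 70.7) 0.0747 [ 0.5389 -0.112 ]
ballhi 110 (array([545.1, -77.8]), array([56.5, 27.7]), 46.0) 0.0574 [ 0.5545 -0.0688]
wingA [ 0.4961 -0.2153  0.092 ]
wingB [ 0.4966 -0.2864  0.092 ]
finA [ 0.5481 -0.089   0.068 ]
finB [ 0.5342 -0.1333  0.068 ]
ball [ 0.5561 -0.0656  0.033 ]
barnose L [ 0.5107 -0.1631  0.036 ]
baseTL [ 0.6106 -0.0373  0.012 ]
baseBL [ 0.5148 -0.0082  0.012 ]
baseTR [ 0.5284 -0.32    0.012 ]
baseBR [ 0.4316 -0.2951  0.012 ]
sc wingA [ 0.5023 -0.2879  0.092 ]
sc wingB [ 0.5018 -0.2186  0.092 ]
sc finA [ 0.5334 -0.1256  0.068 ]
sc finB [ 0.5508 -0.0912  0.068 ]
sc ball [ 0.5604 -0.0663  0.033 ]
tri ball [ 0.55732239 -0.06481072  0.02942292] fin [ 0.54214891 -0.10996457  0.0690332 ] wing [ 0.49708916 -0.25214434  0.08608335]
```

Call:
{"method": "send_rows", "body": {
  "rows": [
    {"dx":16,"dy":-6},
    {"dx":33,"dy":-13},
    {"dx":33,"dy":-13},
    {"dx":33,"dy":-13},
    {"dx":33,"dy":-13},
    {"dx":33,"dy":-13},
    {"dx":33,"dy":-13},
    {"dx":33,"dy":-13},
    {"dx":33,"dy":-13},
    {"dx":33,"dy":-13},
    {"dx":33,"dy":-13},
    {"dx":33,"dy":-13}
  ]
}}

```text
invalid input at $.rows[0]: expected keys dx, dy, dz, roll, jaw
```

Call:
{"method": "send_rows", "body": {
  "rows": [
    {"dx":16,"dy":-6,"roll":0},
    {"roll":-7.1},
    {"roll":-7.1},
    {"roll":-7.1},
    {"roll":-7.1},
    {"roll":-7.1},
    {"roll":-7.1},
    {"roll":-7.1},
    {"roll":-7.1},
    {"roll":-7.1},
    {"roll":-7.1},
    {"roll":0}
  ]
}}

```text
invalid input at $.rows[0]: expected keys dx, dy, dz, roll, jaw
```

```bash
cat > st.py <<'E'
from station import *
import numpy as np,sys
o=get_obs(); p=o["ee_pos"]; y=o["eef_rot"][2]
print("t",o["time_s"],"p",p.round(4),"rpy deg",np.degrees(o["eef_rot"]).round(2),"F",o["force"].round(1),"M",o["moment"].round(2),"w",round(o["grip_width"],4),"gf",o["grip_force"],"q",o["qpos"].round(2))
def to(x,yw,z):
    d=np.array([x,yw])-p[:2]; c,s=np.cos(y),np.sin(y)
    print("dx %.1f dy %.1f dz %.1f mm"%(1e3*(c*d[0]+s*d[1]),1e3*(s*d[0]-c*d[1]),1e3*(p[2]-z)))
if len(sys.argv)>3: to(*map(float,sys.argv[1:4]))
E
python3 st.py .496 -.250 .064
```

```text
t 0.1 p [ 0.1827 -0.5185  0.205 ] rpy deg [-1.7994e+02 -1.0000e-02  1.9410e+01] F [ 0.1 -0.6 -0.9] M [ 0.02  0.02 -0.03] w 0.0939 gf 0.0 q [-1.3   0.3   1.52  0.    1.32 -0.07]
dx 384.7 dy -149.2 dz 141.0 mm
```

All five keys are required in every row.

Call:
{"method": "send_rows", "body": {
  "rows": [
    {"dx":16,"dy":-6,"dz":0,"roll":0,"jaw":-1},
    {"dx":34,"dy":-13,"dz":0,"roll":0,"jaw":-1},
    {"dx":34,"dy":-13,"dz":0,"roll":0,"jaw":-1},
    {"dx":34,"dy":-13,"dz":0,"roll":0,"jaw":-1},
    {"dx":34,"dy":-13,"dz":0,"roll":0,"jaw":-1},
    {"dx":34,"dy":-13,"dz":0,"roll":0,"jaw":-1},
    {"dx":34,"dy":-13,"dz":0,"roll":0,"jaw":-1},
    {"dx":34,"dy":-13,"dz":0,"roll":0,"jaw":-1},
    {"dx":34,"dy":-13,"dz":0,"roll":0,"jaw":-1},
    {"dx":34,"dy":-13,"dz":0,"roll":0,"jaw":-1},
    {"dx":34,"dy":-13,"dz":0,"roll":0,"jaw":-1},
    {"dx":28,"dy":-13,"dz":0,"roll":0,"jaw":-1}
  ]
}}

```text
time_s: 1.1
ee_pos: [0.4969, -0.2488, 0.2051]
eef_rot: [-3.141, 0.0, 0.339]
force: [-0.7, -0.6, 0.1]
grip_width: 0.0942
grip_force: 0.0
```

Call:
{"method": "send_rows", "body": {
  "rows": [
    {"dx":0,"dy":0,"dz":0,"roll":-7.1,"jaw":-1},
    {"dx":0,"dy":0,"dz":0,"roll":-7.1,"jaw":-1},
    {"dx":0,"dy":0,"dz":0,"roll":-7.1,"jaw":-1},
    {"dx":0,"dy":0,"dz":0,"roll":-7.1,"jaw":-1},
    {"dx":0,"dy":0,"dz":0,"roll":-7.1,"jaw":-1},
    {"dx":0,"dy":0,"dz":0,"roll":-7.1,"jaw":-1},
    {"dx":0,"dy":0,"dz":0,"roll":-7.1,"jaw":-1},
    {"dx":0,"dy":0,"dz":0,"roll":-7.1,"jaw":-1},
    {"dx":0,"dy":0,"dz":0,"roll":-7.1,"jaw":-1},
    {"dx":0,"dy":0,"dz":0,"roll":-7.1,"jaw":-1},
    {"dx":0,"dy":0,"dz":0,"roll":0,"jaw":-1}
  ]
}}

```text
time_s: 2.02
ee_pos: [0.4953, -0.2505, 0.2051]
eef_rot: [-3.141, -0.0, 1.584]
force: [0.2, 0.4, 0.2]
grip_width: 0.0943
grip_force: 0.0
```

```bash
python3 st.py .496 -.250 .064
```

```text
t 2.0167 p [ 0.4953 -0.2505  0.2051] rpy deg [-1.7996e+02 -2.0000e-02  9.0760e+01] F [0.2 0.4 0.2] M [-0.09 -0.15 -0.01] w 0.0943 gf 0.0 q [-0.53  0.31  1.51 -0.    1.32 -0.55]
dx 0.5 dy 0.7 dz 141.1 mm
```

Call:
{"method": "send_rows", "body": {
  "rows": [
    {"dx":0,"dy":0,"dz":20,"roll":0,"jaw":-1},
    {"dx":0,"dy":0,"dz":32,"roll":0,"jaw":-1},
    {"dx":0,"dy":0,"dz":32,"roll":0,"jaw":-1},
    {"dx":0,"dy":0,"dz":32,"roll":0,"jaw":-1},
    {"dx":0,"dy":0,"dz":17,"roll":0,"jaw":-1},
    {"dx":0,"dy":0,"dz":7,"roll":0,"jaw":-1},
    {"dx":0,"dy":0,"dz":0,"roll":0,"jaw":0.5},
    {"dx":0,"dy":0,"dz":0,"roll":0,"jaw":1},
    {"dx":0,"dy":0,"dz":0,"roll":0,"jaw":1},
    {"dx":0,"dy":0,"dz":0,"roll":0,"jaw":1},
    {"dx":0,"dy":0,"dz":0,"roll":0,"jaw":1},
    {"dx":0,"dy":0,"dz":0,"roll":0,"jaw":1}
  ],
  "force": 25
}}

```text
time_s: 3.02
ee_pos: [0.4957, -0.2507, 0.0662]
eef_rot: [3.141, 0.001, 1.578]
force: [0.3, -0.0, 0.1]
grip_width: 0.0575
grip_force: 0.0
```

```bash
python3 st.py .496 -.250 .064
```

```text
t 3.0167 p [ 0.4957 -0.2507  0.0662] rpy deg [1.7994e+02 3.0000e-02 9.0400e+01] F [ 0.3 -0.   0.1] M [-0.04 -0.11 -0.04] w 0.0575 gf 0.0 q [-0.53  0.46  1.64  0.    1.03 -0.54]
dx 0.7 dy 0.3 dz 2.2 mm
```

Fingers take about another 0.7 s.

Call:
{"method": "send_rows", "body": {
  "rows": [
    {"dx":0,"dy":0,"dz":0,"roll":0,"jaw":1},
    {"dx":0,"dy":0,"dz":0,"roll":0,"jaw":1},
    {"dx":0,"dy":0,"dz":0,"roll":0,"jaw":1},
    {"dx":0,"dy":0,"dz":0,"roll":0,"jaw":1},
    {"dx":0,"dy":0,"dz":0,"roll":0,"jaw":1},
    {"dx":0,"dy":0,"dz":0,"roll":0,"jaw":1},
    {"dx":0,"dy":0,"dz":0,"roll":0,"jaw":1},
    {"dx":0,"dy":0,"dz":0,"roll":0,"jaw":1},
    {"dx":0,"dy":0,"dz":0,"roll":0,"jaw":1},
    {"dx":0,"dy":0,"dz":0,"roll":0,"jaw":1}
  ]
}}

```text
time_s: 3.85
ee_pos: [0.4958, -0.2506, 0.0654]
eef_rot: [3.141, 0.0, 1.578]
force: [6.0, 0.5, -3.3]
grip_width: 0.0134
grip_force: 25.0
```

Call:
{"method": "send_rows", "body": {
  "rows": [
    {"dx":0,"dy":0,"dz":0,"roll":-2.5,"jaw":1},
    {"dx":0,"dy":0,"dz":0,"roll":-5,"jaw":1},
    {"dx":0,"dy":0,"dz":0,"roll":-5,"jaw":1},
    {"dx":0,"dy":0,"dz":0,"roll":-5,"jaw":1},
    {"dx":0,"dy":0,"dz":0,"roll":-5,"jaw":1},
    {"dx":0,"dy":0,"dz":0,"roll":-5,"jaw":1},
    {"dx":0,"dy":0,"dz":0,"roll":-5,"jaw":1},
    {"dx":0,"dy":0,"dz":0,"roll":-5,"jaw":1}
  ]
}}

```text
time_s: 4.52
ee_pos: [0.4959, -0.2505, 0.0654]
eef_rot: [3.141, 0.001, 2.237]
force: [6.7, 0.9, -3.9]
grip_width: 0.0137
grip_force: 25.0
```

```bash
python3 st.py .496 -.250 .064
```

```text
t 4.5167 p [ 0.4959 -0.2505  0.0654] rpy deg [1.7995e+02 4.0000e-02 1.2815e+02] F [ 6.7  0.9 -3.9] M [ 0.05 -1.22 -0.15] w 0.0137 gf 25.009897649288177 q [-0.53  0.47  1.64  0.    1.03 -1.2 ]
dx 0.4 dy 0.4 dz 1.4 mm
```

Turning well. The commanded turn so far is 37.5°, so I'll continue to about 106°.

Call:
{"method": "send_rows", "body": {
  "rows": [
    {"dx":0,"dy":0,"dz":0,"roll":-6,"jaw":1},
    {"dx":0,"dy":0,"dz":0,"roll":-6,"jaw":1},
    {"dx":0,"dy":0,"dz":0,"roll":-6,"jaw":1},
    {"dx":0,"dy":0,"dz":0,"roll":-6,"jaw":1},
    {"dx":0,"dy":0,"dz":0,"roll":-6,"jaw":1},
    {"dx":0,"dy":0,"dz":0,"roll":-6,"jaw":1},
    {"dx":0,"dy":0,"dz":0,"roll":-6,"jaw":1},
    {"dx":0,"dy":0,"dz":0,"roll":-6,"jaw":1},
    {"dx":0,"dy":0,"dz":0,"roll":-6,"jaw":1},
    {"dx":0,"dy":0,"dz":0,"roll":-6,"jaw":1},
    {"dx":0,"dy":0,"dz":0,"roll":-6,"jaw":1},
    {"dx":0,"dy":0,"dz":0,"roll":-3,"jaw":1}
  ]
}}

```text
time_s: 5.52
ee_pos: [0.496, -0.2503, 0.0655]
eef_rot: [-3.142, 0.001, -2.841]
force: [6.1, 2.7, -3.2]
grip_width: 0.0141
grip_force: 25.0
```

Call:
{"method": "send_rows", "body": {
  "rows": [
    {"dx":0,"dy":0,"dz":0,"roll":0,"jaw":1},
    {"dx":0,"dy":0,"dz":0,"roll":0,"jaw":-1},
    {"dx":0,"dy":0,"dz":0,"roll":0,"jaw":-1},
    {"dx":0,"dy":0,"dz":0,"roll":0,"jaw":-1},
    {"dx":0,"dy":0,"dz":0,"roll":0,"jaw":-1},
    {"dx":0,"dy":0,"dz":0,"roll":0,"jaw":-1},
    {"dx":0,"dy":0,"dz":0,"roll":0,"jaw":-1},
    {"dx":0,"dy":0,"dz":0,"roll":0,"jaw":-1},
    {"dx":0,"dy":0,"dz":0,"roll":0,"jaw":-1},
    {"dx":0,"dy":0,"dz":0,"roll":0,"jaw":-1},
    {"dx":0,"dy":0,"dz":0,"roll":0,"jaw":-1},
    {"dx":0,"dy":0,"dz":0,"roll":0,"jaw":-1}
  ]
}}

```text
time_s: 6.52
ee_pos: [0.4954, -0.2506, 0.0654]
eef_rot: [3.142, -0.0, -2.846]
force: [-0.6, -0.0, 0.8]
grip_width: 0.0836
grip_force: 0.0
```

```bash
python3 st.py .496 -.250 .064
```

```text
t 6.5167 p [ 0.4954 -0.2506  0.0654] rpy deg [ 180.     -0.   -163.09] F [-0.6 -0.   0.8] M [ 0.02 -0.17  0.  ] w 0.0836 gf 0.0 q [-0.53  0.47  1.64  0.    1.03 -2.4 ]
dx -0.7 dy 0.4 dz 1.4 mm
```

Call:
{"method": "send_rows", "body": {
  "rows": [
    {"dx":0,"dy":0,"dz":0,"roll":0,"jaw":-1},
    {"dx":0,"dy":0,"dz":0,"roll":3.5,"jaw":-1},
    {"dx":0,"dy":0,"dz":0,"roll":7,"jaw":-1},
    {"dx":0,"dy":0,"dz":0,"roll":7,"jaw":-1},
    {"dx":0,"dy":0,"dz":0,"roll":7,"jaw":-1},
    {"dx":0,"dy":0,"dz":0,"roll":7,"jaw":-1},
    {"dx":0,"dy":0,"dz":0,"roll":7,"jaw":-1},
    {"dx":0,"dy":0,"dz":0,"roll":7,"jaw":-1},
    {"dx":0,"dy":0,"dz":0,"roll":7,"jaw":-1},
    {"dx":0,"dy":0,"dz":0,"roll":7,"jaw":-1},
    {"dx":0,"dy":0,"dz":0,"roll":7,"jaw":-1},
    {"dx":0,"dy":0,"dz":0,"roll":7,"jaw":-1}
  ]
}}

```text
time_s: 7.52
ee_pos: [0.4954, -0.2506, 0.0654]
eef_rot: [-3.142, -0.0, 2.148]
force: [-0.6, 0.1, -0.3]
grip_width: 0.094
grip_force: 0.0
```

Call:
{"method": "send_rows", "body": {
  "rows": [
    {"dx":0,"dy":0,"dz":0,"roll":7,"jaw":-1},
    {"dx":0,"dy":0,"dz":0,"roll":7,"jaw":-1},
    {"dx":0,"dy":0,"dz":0,"roll":7,"jaw":-1},
    {"dx":0,"dy":0,"dz":0,"roll":7,"jaw":-1},
    {"dx":0,"dy":0,"dz":0,"roll":7,"jaw":-1},
    {"dx":0,"dy":0,"dz":0,"roll":7,"jaw":-1},
    {"dx":0,"dy":0,"dz":0,"roll":7,"jaw":-1},
    {"dx":0,"dy":0,"dz":0,"roll":7,"jaw":-1},
    {"dx":0,"dy":0,"dz":0,"roll":7,"jaw":-1},
    {"dx":0,"dy":0,"dz":0,"roll":7,"jaw":-1},
    {"dx":0,"dy":0,"dz":0,"roll":7,"jaw":-1},
    {"dx":0,"dy":0,"dz":0,"roll":7,"jaw":-1}
  ]
}}

```text
time_s: 8.52
ee_pos: [0.4954, -0.2506, 0.0655]
eef_rot: [-3.142, 0.0, 0.682]
force: [-0.1, -0.7, -0.3]
grip_width: 0.0941
grip_force: 0.0
```

Call:
{"method": "send_rows", "body": {
  "rows": [
    {"dx":0,"dy":0,"dz":0,"roll":7,"jaw":-1},
    {"dx":0,"dy":0,"dz":0,"roll":7,"jaw":-1},
    {"dx":0,"dy":0,"dz":0,"roll":7,"jaw":-1},
    {"dx":0,"dy":0,"dz":0,"roll":1.5,"jaw":-1},
    {"dx":0,"dy":0,"dz":0,"roll":0,"jaw":-1}
  ]
}}

```text
time_s: 8.93
ee_pos: [0.4954, -0.2506, 0.0655]
eef_rot: [-3.142, -0.0, 0.294]
force: [-1.3, -0.9, -0.3]
grip_width: 0.0938
grip_force: 0.0
```

```bash
python3 st.py .496 -.250 .064
python3 - <<'E'
from station import *
import cv2,numpy as np
for n in("scene","top"):
    c=camera(n); np.savez(n+"1.npz",**c)
a,b=[dict(np.load(n+"1.npz"))["frame"] for n in("scene","top")]
im=np.zeros((600,800,3),np.uint8); im[:278,:500]=cv2.resize(a[250:350,180:360],(500,278),interpolation=2); im[280:600,:560]=cv2.resize(b[190:270,300:440],(560,320),interpolation=2)
cv2.imwrite("pics/crop2.png",im[:,:,::-1])
E
```

```text
t 8.9333 p [ 0.4954 -0.2506  0.0655] rpy deg [-180.     -0.     16.83] F [-1.3 -0.9 -0.3] M [-0.02 -0.02 -0.03] w 0.0938 gf 0.0 q [-0.53  0.47  1.64  0.    1.03  0.74]
dx 0.7 dy -0.4 dz 1.5 mm
```

View pics/crop2.png

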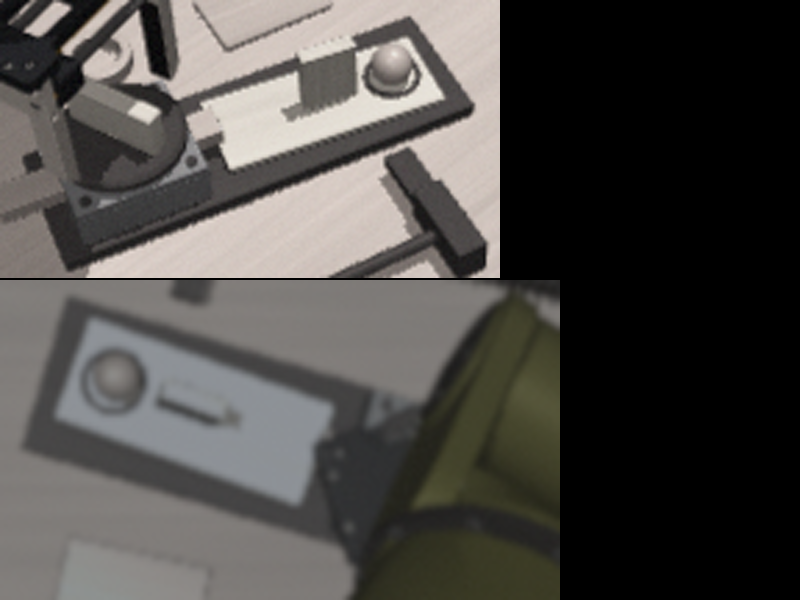

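The wing followed the turn and the nose has drawn back, now at scene crop (220,118). The tray and ball are undisturbed. Now the second grip.

Call:
{"method": "send_rows", "body": {
  "rows": [
    {"dx":0,"dy":0,"dz":0,"roll":0,"jaw":1},
    {"dx":0,"dy":0,"dz":0,"roll":0,"jaw":1},
    {"dx":0,"dy":0,"dz":0,"roll":0,"jaw":1},
    {"dx":0,"dy":0,"dz":0,"roll":0,"jaw":1},
    {"dx":0,"dy":0,"dz":0,"roll":0,"jaw":1},
    {"dx":0,"dy":0,"dz":0,"roll":0,"jaw":1},
    {"dx":0,"dy":0,"dz":0,"roll":0,"jaw":1},
    {"dx":0,"dy":0,"dz":0,"roll":0,"jaw":1},
    {"dx":0,"dy":0,"dz":0,"roll":0,"jaw":1},
    {"dx":0,"dy":0,"dz":0,"roll":0,"jaw":1},
    {"dx":0,"dy":0,"dz":0,"roll":0,"jaw":1},
    {"dx":0,"dy":0,"dz":0,"roll":0,"jaw":1}
  ]
}}

```text
time_s: 10.03
ee_pos: [0.4954, -0.2506, 0.0654]
eef_rot: [-3.142, 0.0, 0.295]
force: [0.2, -0.5, -0.2]
grip_width: 0.0171
grip_force: 0.0
```

Call:
{"method": "send_rows", "body": {
  "rows": [
    {"dx":0,"dy":0,"dz":0,"roll":0,"jaw":1},
    {"dx":0,"dy":0,"dz":0,"roll":0,"jaw":1},
    {"dx":0,"dy":0,"dz":0,"roll":0,"jaw":1},
    {"dx":0,"dy":0,"dz":0,"roll":0,"jaw":1},
    {"dx":0,"dy":0,"dz":0,"roll":-3,"jaw":1},
    {"dx":0,"dy":0,"dz":0,"roll":-6,"jaw":1},
    {"dx":0,"dy":0,"dz":0,"roll":-6,"jaw":1},
    {"dx":0,"dy":0,"dz":0,"roll":-6,"jaw":1},
    {"dx":0,"dy":0,"dz":0,"roll":-6,"jaw":1},
    {"dx":0,"dy":0,"dz":0,"roll":-6,"jaw":1},
    {"dx":0,"dy":0,"dz":0,"roll":-6,"jaw":1},
    {"dx":0,"dy":0,"dz":0,"roll":-6,"jaw":1}
  ]
}}

```text
time_s: 11.03
ee_pos: [0.4956, -0.2507, 0.0654]
eef_rot: [3.141, -0.0, 1.085]
force: [1.8, -0.4, -0.3]
grip_width: 0.014
grip_force: 25.0
```

Call:
{"method": "send_rows", "body": {
  "rows": [
    {"dx":0,"dy":0,"dz":0,"roll":-6,"jaw":1},
    {"dx":0,"dy":0,"dz":0,"roll":-6,"jaw":1},
    {"dx":0,"dy":0,"dz":0,"roll":-6,"jaw":1},
    {"dx":0,"dy":0,"dz":0,"roll":-6,"jaw":1},
    {"dx":0,"dy":0,"dz":0,"roll":-6,"jaw":1},
    {"dx":0,"dy":0,"dz":0,"roll":-6,"jaw":1},
    {"dx":0,"dy":0,"dz":0,"roll":-4,"jaw":1},
    {"dx":0,"dy":0,"dz":0,"roll":0,"jaw":1}
  ]
}}

```text
time_s: 11.7
ee_pos: [0.4959, -0.2508, 0.0655]
eef_rot: [3.141, 0.001, 1.782]
force: [4.7, -0.5, -3.0]
grip_width: 0.0137
grip_force: 25.0
```

```bash
python3 st.py .496 -.250 .064
python3 - <<'E'
from station import *
import cv2,numpy as np
for n in("scene","top"):
    c=camera(n); np.savez(n+"2.npz",**c)
ims=[dict(np.load(f"scene{i}.npz"))["frame"] for i in(0,1,2)]
im=np.zeros((600,800,3),np.uint8)
for k,a in enumerate(ims): 
    r=cv2.resize(a[265:315,225:275],(396,300),interpolation=cv2.INTER_CUBIC) if 0 else cv2.resize(a[270:320,230:280],(300,300),interpolation=cv2.INTER_CUBIC)
    y,x=(k//2)*300,(k%2)*300; im[y:y+300,x:x+300]=r
b=dict(np.load("top2.npz"))["frame"][215:265,365:415]
im[300:600,300:600]=cv2.resize(b,(300,300),interpolation=cv2.INTER_CUBIC)
cv2.imwrite("pics/crop3.png",im[:,:,::-1])
E
```

```text
t 11.7 p [ 0.4959 -0.2508  0.0655] rpy deg [1.7994e+02 4.0000e-02 1.0210e+02] F [ 4.7 -0.5 -3. ] M [-0.21 -0.96  0.12] w 0.0137 gf 24.987752437591553 q [-0.53  0.47  1.64  0.    1.03 -0.75]
dx 0.7 dy 0.3 dz 1.5 mm
```

View pics/crop3.png

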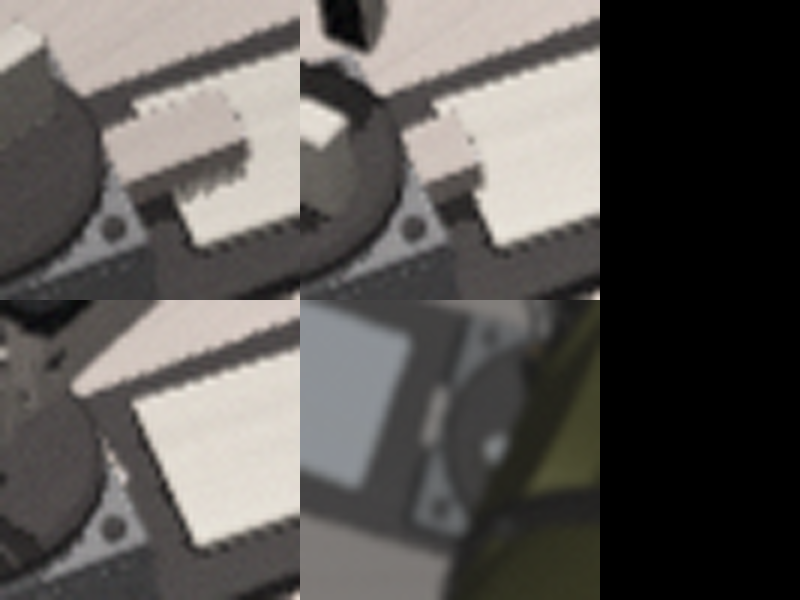

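Run:
```python
from h import *
s=load("scene0.npz");t=load("top0.npz")
B=[ray(t,300+u/4,190+(v-280)/4,.012)[:2] for u,v in((70,297),(22,450),(525,432),(487,588))]
d=(B[0]+B[1]-B[2]-B[3]); d/=np.hypot(*d); print("fix angle",np.degrees(np.arctan2(d[1],d[0])))
o=np.array([.496,-.250])
print("base ends along", [(b-o)@d for b in B],"lateral",[np.cross(d,b-o) for b in B])
S=lambda u,v:(230+u/6,270+v/6); T=lambda u,v:(365+u/6,215+v/6)
def al(c,uv,z): q=ray(c,*uv,z)[:2]-o; return (1e3*q@d).round(1),(1e3*np.cross(d,q)).round(1)
print("nose0 sc",al(s,S(236.5,116),.036),"nose1 sc",al(s,S(172.5,132),.036),"nose2 low corner",al(s,S(127,178),.036))
print("nose0 top",al(t,(300+278/4,190+(455-280-8)/4),.036),"nose2 top",al(t,T(134,85),.036),al(t,T(124,145),.036))
print("block top front corner sc",al(s,S(143,240),.045),"top",al(t,T(162,18),.045),al(t,T(115,220),.045),"crop1",al(t,(392.5,218.25),.045),al(t,(383.75,251.25),.045))
# profile in top2: grey along fixture axis at z .036 (lat 0) and .045 (lat +-33)
g=cv2.cvtColor(load("top2.npz")["frame"],cv2.COLOR_RGB2GRAY).astype(np.float32)
n=np.array([-d[1],d[0]])
for z,lats in((.036,(-6,0,6)),(.045,(-38,-32,32,38))):
    for L in lats:
        r=[]
        for a in range(32,66,2):
            u,v=proj(t,[*(o+d*a/1e3+n*L/1e3),z]); r.append(int(cv2.getRectSubPix(g,(1,1),(float(u),float(v)))[0,0]))
        print(z,L,r)
```

```text
fix angle 73.81456636147205
base ends along [np.float64(0.2361816067601314), np.float64(0.23750529711808752), np.float64(-0.058200732229918756), np.float64(-0.061299034349177405)] lateral [array(-0.05073967), array(0.04934696), array(-0.05062965), array(0.04923693)]
nose0 sc (np.float64(88.1), np.float64(-3.8)) nose1 sc (np.float64(67.6), np.float64(-0.7)) nose2 low corner (np.float64(48.0), np.float64(-11.7))
nose0 top (np.float64(88.9), np.float64(5.4)) nose2 top (np.float64(49.1), np.float64(-13.0)) (np.float64(46.3), np.float64(11.6))
block top front corner sc (np.float64(41.4), np.float64(-44.1)) top (np.float64(46.9), np.float64(-41.0)) (np.float64(42.9), np.float64(42.7)) crop1 (np.float64(45.6), np.float64(-40.7)) (np.float64(44.1), np.float64(42.0))
0.036 -6 [64, 63, 61, 59, 61, 77, 98, 115, 115, 91, 73, 65, 65, 65, 65, 68, 82]
0.036 0 [64, 63, 62, 58, 61, 74, 97, 114, 108, 89, 71, 65, 65, 65, 65, 67, 79]
0.036 6 [63, 62, 60, 61, 67, 82, 101, 112, 107, 88, 69, 65, 65, 65, 65, 66, 79]
0.045 -38 [85, 77, 74, 84, 92, 93, 83, 65, 59, 61, 64, 65, 65, 66, 66, 66, 66]
0.045 -32 [77, 84, 91, 97, 100, 96, 81, 64, 57, 59, 63, 65, 65, 65, 65, 66, 66]
0.045 32 [83, 77, 76, 83, 93, 96, 88, 69, 58, 59, 64, 67, 67, 67, 67, 67, 67]
0.045 38 [92, 84, 81, 85, 95, 98, 87, 70, 59, 60, 65, 66, 67, 67, 67, 68, 67]<stdin>:6: DeprecationWarning: Arrays of 2-dimensional vectors are deprecated. Use arrays of 3-dimensional vectors instead. (deprecated in NumPy 2.0)
<stdin>:8: DeprecationWarning: Arrays of 2-dimensional vectors are deprecated. Use arrays of 3-dimensional vectors instead. (deprecated in NumPy 2.0)
```

Image measurements put the nose about 4–5 mm (0.3–0.45 rad) short of flush. I'll turn 15° more while still gripped, then release, raise and look for the final trim.

Call:
{"method": "send_rows", "body": {
  "rows": [
    {"dx":0,"dy":0,"dz":0,"roll":-4,"jaw":1},
    {"dx":0,"dy":0,"dz":0,"roll":-5,"jaw":1},
    {"dx":0,"dy":0,"dz":0,"roll":-4,"jaw":1},
    {"dx":0,"dy":0,"dz":0,"roll":-2,"jaw":1},
    {"dx":0,"dy":0,"dz":0,"roll":0,"jaw":1}
  ]
}}

```text
time_s: 12.22
ee_pos: [0.496, -0.2507, 0.0655]
eef_rot: [3.141, 0.001, 2.04]
force: [6.3, 0.2, -4.3]
grip_width: 0.0138
grip_force: 25.0
```

```bash
python3 st.py .496 -.250 .064
python3 - <<'E'
from station import *
import cv2,numpy as np
from h import *
for n in("scene","top"):
    c=camera(n); np.savez(n+"3.npz",**c)
t=load("top3.npz");s=load("scene3.npz")
im=np.zeros((480,800,3),np.uint8)
im[:480,:400]=cv2.resize(s["frame"][270:318,235:275],(400,480),interpolation=cv2.INTER_CUBIC)
im[:480,400:]=cv2.convertScaleAbs(cv2.resize(t["frame"][213:261,372:412],(400,480),interpolation=cv2.INTER_CUBIC),alpha=1.8)
cv2.imwrite("pics/crop4.png",im[:,:,::-1])
d=np.array([np.cos(np.radians(73.81)),np.sin(np.radians(73.81))]);n=np.array([-d[1],d[0]]);o=np.array([.496,-.250])
for k in(0,2,3):
  g=cv2.cvtColor(load(f"top{k}.npz")["frame"],cv2.COLOR_RGB2GRAY).astype(np.float32)
  for z,lats,rg in((.036,(-6,0,6),range(34,60,2) if k else range(78,100,2)),(.045,(-36,36),range(34,60,2))):
    for L in lats: print(k,z,L,[int(cv2.getRectSubPix(g,(1,1),tuple(map(float,proj(t,[*(o+d*a/1e3+n*L/1e3),z]))))[0,0]) for a in rg])
E
```

```text
t 12.2167 p [ 0.496  -0.2507  0.0655] rpy deg [1.7994e+02 6.0000e-02 1.1686e+02] F [ 6.3  0.2 -4.3] M [-0.15 -1.2   0.06] w 0.0138 gf 24.988631308078766 q [-0.53  0.47  1.64  0.    1.03 -1.  ]
dx 0.6 dy 0.3 dz 1.5 mm
0 0.036 -6 [129, 129, 129, 128, 124, 115, 115, 122, 131, 134, 134]
0 0.036 0 [129, 129, 129, 128, 124, 117, 115, 123, 132, 134, 135]
0 0.036 6 [127, 127, 127, 127, 123, 117, 114, 124, 131, 134, 135]
0 0.045 -36 [72, 71, 78, 88, 87, 76, 61, 52, 56, 59, 62, 62, 62]
0 0.045 36 [72, 68, 74, 86, 89, 81, 67, 55, 57, 61, 62, 63, 63]
2 0.036 -6 [63, 61, 59, 61, 77, 98, 115, 115, 91, 73, 65, 65, 65]
2 0.036 0 [63, 62, 58, 61, 74, 97, 114, 108, 89, 71, 65, 65, 65]
2 0.036 6 [62, 60, 61, 67, 82, 101, 112, 107, 88, 69, 65, 65, 65]
2 0.045 -36 [77, 77, 84, 94, 93, 81, 64, 56, 60, 63, 65, 66, 66]
2 0.045 36 [76, 72, 79, 92, 95, 86, 70, 59, 61, 65, 67, 68, 67]
3 0.036 -6 [64, 62, 60, 61, 69, 75, 76, 71, 66, 65, 65, 65, 65]
3 0.036 0 [62, 61, 58, 59, 65, 72, 71, 66, 64, 64, 64, 65, 65]
3 0.036 6 [62, 60, 60, 65, 76, 79, 75, 68, 64, 64, 65, 65, 65]
3 0.045 -36 [72, 74, 83, 94, 93, 81, 65, 56, 59, 63, 65, 65, 65]
3 0.045 36 [76, 72, 79, 92, 96, 86, 70, 58, 61, 65, 66, 66, 67]
```

View pics/crop4.png

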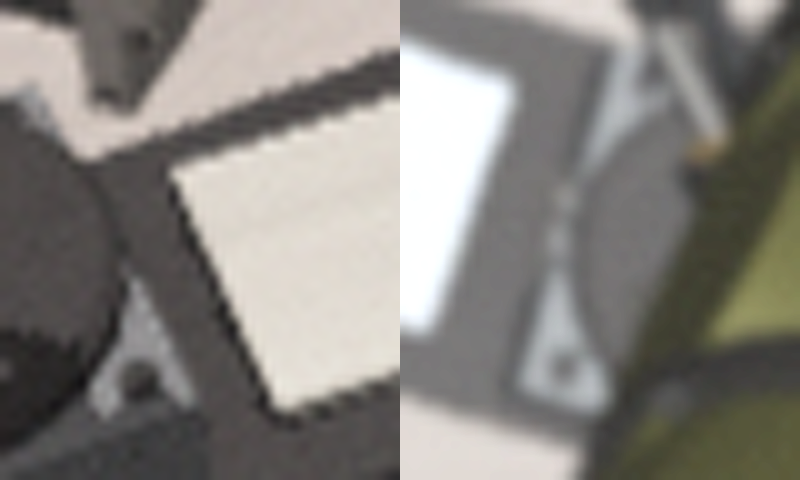

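The remaining sliver in the right half at (563,195)–(558,245) leaves about 1.3 mm. The wing angle relative to the fixture axis (start 17°, now 223°) also gives 3.89 rad. I'll turn 6° more, then release and rise.

Call:
{"method": "send_rows", "body": {
  "rows": [
    {"dx":0,"dy":0,"dz":0,"roll":-2,"jaw":1},
    {"dx":0,"dy":0,"dz":0,"roll":-3,"jaw":1},
    {"dx":0,"dy":0,"dz":0,"roll":-1,"jaw":1},
    {"dx":0,"dy":0,"dz":0,"roll":0,"jaw":1},
    {"dx":0,"dy":0,"dz":0,"roll":0,"jaw":1}
  ]
}}

```text
time_s: 12.73
ee_pos: [0.496, -0.2507, 0.0655]
eef_rot: [3.141, 0.001, 2.142]
force: [6.2, -0.7, -4.3]
grip_width: 0.0143
grip_force: 25.0
```

Call:
{"method": "send_rows", "body": {
  "rows": [
    {"dx":0,"dy":0,"dz":0,"roll":0,"jaw":-1},
    {"dx":0,"dy":0,"dz":0,"roll":0,"jaw":-1},
    {"dx":0,"dy":0,"dz":0,"roll":0,"jaw":-1},
    {"dx":0,"dy":0,"dz":0,"roll":0,"jaw":-1},
    {"dx":0,"dy":0,"dz":0,"roll":0,"jaw":-1},
    {"dx":0,"dy":0,"dz":0,"roll":0,"jaw":-1},
    {"dx":0,"dy":0,"dz":-15,"roll":0,"jaw":-1},
    {"dx":0,"dy":0,"dz":-30,"roll":0,"jaw":-1},
    {"dx":0,"dy":0,"dz":-30,"roll":0,"jaw":-1},
    {"dx":0,"dy":0,"dz":-30,"roll":0,"jaw":-1},
    {"dx":0,"dy":0,"dz":-30,"roll":0,"jaw":-1},
    {"dx":0,"dy":0,"dz":0,"roll":0,"jaw":-1}
  ]
}}

```text
time_s: 13.73
ee_pos: [0.497, -0.2515, 0.2065]
eef_rot: [3.138, 0.008, 2.145]
force: [0.7, -0.9, 0.6]
grip_width: 0.09
grip_force: 0.0
```

```bash
python3 st.py .496 -.250 .2
python3 - <<'E'
from station import *
import cv2,numpy as np
from h import *
for n in("scene","top"):
    c=camera(n); np.savez(n+"4.npz",**c)
for n in("scene","top"):
  for k in(0,4):
    W=cloud(load(f"{n}{k}.npz")).reshape(-1,3); P=W[(np.hypot(W[:,0]-.496,W[:,1]+.25)<.042)&(W[:,2]>.085)&(W[:,2]<.099)]
    if len(P)>20:
        e=np.linalg.eigh(np.cov(P[:,:2].T))[1][:,1]; print(n,k,len(P),rect(P),np.degrees(np.arctan2(e[1],e[0]))%180)
E
```

```text
t 13.7333 p [ 0.497  -0.2515  0.2065] rpy deg [179.78   0.44 122.9 ] F [ 0.7 -0.9  0.6] M [-0.04 -0.09  0.07] w 0.09 gf 0.0 q [-0.53  0.31  1.51 -0.    1.32 -1.11]
dx 1.8 dy -0.0 dz 6.5 mm
scene 0 307 (array([ 495.3, -251.3]), array([16.5, 70.9]), 1.4) 90.72642027593187
scene 4 275 (array([ 495.6, -251.5]), array([15.3, 70.7]), 31.6) 122.46016530297265
top 0 190 (array([ 495.9, -249.4]), array([14.3, 68.9]), 1.3) 91.82363904503427
top 4 108 (array([ 491.2, -241.8]), array([13.6, 51.8]), 33.0) 128.53705848696092
```

Call:
{"method": "send_rows", "body": {
  "rows": [
    {"dx":10,"dy":9,"dz":0,"roll":0,"jaw":-1},
    {"dx":20,"dy":18,"dz":0,"roll":0,"jaw":-1},
    {"dx":20,"dy":18,"dz":0,"roll":0,"jaw":-1},
    {"dx":20,"dy":18,"dz":0,"roll":0,"jaw":-1},
    {"dx":20,"dy":18,"dz":0,"roll":0,"jaw":-1},
    {"dx":20,"dy":18,"dz":0,"roll":0,"jaw":-1},
    {"dx":20,"dy":18,"dz":0,"roll":0,"jaw":-1},
    {"dx":20,"dy":18,"dz":0,"roll":0,"jaw":-1},
    {"dx":20,"dy":18,"dz":0,"roll":0,"jaw":-1},
    {"dx":20,"dy":18,"dz":0,"roll":0,"jaw":-1},
    {"dx":15,"dy":12,"dz":0,"roll":0,"jaw":-1},
    {"dx":0,"dy":0,"dz":0,"roll":0,"jaw":-1}
  ]
}}

```text
time_s: 14.83
ee_pos: [0.537, 0.0247, 0.1989]
eef_rot: [-3.14, -0.002, 2.148]
force: [0.7, -0.6, -0.1]
grip_width: 0.0942
grip_force: 0.0
```

Call:
{"method": "send_rows", "body": {
  "rows": [
    {"dx":0,"dy":0,"dz":0,"roll":7,"jaw":-1},
    {"dx":0,"dy":0,"dz":0,"roll":7,"jaw":-1},
    {"dx":0,"dy":0,"dz":0,"roll":7,"jaw":-1},
    {"dx":0,"dy":0,"dz":0,"roll":7,"jaw":-1},
    {"dx":0,"dy":0,"dz":0,"roll":7,"jaw":-1},
    {"dx":0,"dy":0,"dz":0,"roll":7,"jaw":-1},
    {"dx":0,"dy":0,"dz":0,"roll":7,"jaw":-1},
    {"dx":0,"dy":0,"dz":0,"roll":0,"jaw":-1}
  ]
}}

```text
time_s: 15.5
ee_pos: [0.5371, 0.0208, 0.1993]
eef_rot: [-3.14, 0.001, 1.284]
force: [-0.0, 0.6, -0.4]
grip_width: 0.094
grip_force: 0.0
```

```bash
python3 st.py .540 -.113 .03
python3 - <<'E'
from station import *
import cv2,numpy as np
from h import *
for n in("scene","top"):
    c=camera(n); np.savez(n+"5.npz",**c)
t=load("top5.npz");s=load("scene5.npz")
im=np.zeros((580,800,3),np.uint8)
im[:580,:400]=cv2.resize(s["frame"][262:320,225:265],(400,580),interpolation=cv2.INTER_CUBIC)
im[:580,400:]=cv2.convertScaleAbs(cv2.resize(t["frame"][210:268,372:412],(400,580),interpolation=cv2.INTER_CUBIC),alpha=1.8)
cv2.imwrite("pics/crop5.png",im[:,:,::-1])
d=np.array([np.cos(np.radians(73.81)),np.sin(np.radians(73.81))]);n=np.array([-d[1],d[0]]);o=np.array([.496,-.250])
g=cv2.cvtColor(t["frame"],cv2.COLOR_RGB2GRAY).astype(np.float32)
G=lambda a,L,z:int(cv2.getRectSubPix(g,(1,1),tuple(map(float,proj(t,[*(o+d*a/1e3+n*L/1e3),z]))))[0,0])
for L in(-36,-30,-20,-15,-10,-5,0,5,10,15,20,30,36): print("front",L,[G(a,L,.045) for a in range(36,60,2)])
for L in(-20,-6,0,6,20): print("rear",L,[G(a,L,.036) for a in range(-90,-36,3)])
for nm,k in(("scene",0),("scene",5),("top",5)):
    W=cloud(load(f"{nm}{k}.npz")).reshape(-1,3)
    P=W[(np.hypot(W[:,0]-.496,W[:,1]+.25)<.042)&(W[:,2]>.085)&(W[:,2]<.099)]; print(nm,k,"wing",rect(P))
    P=W[(np.hypot(W[:,0]-.54,W[:,1]+.113)<.03)&(W[:,2]>.060)&(W[:,2]<.08)]; print("fin",len(P),rect(P) if len(P)>3 else"")
E
```

```text
t 15.5 p [0.5371 0.0208 0.1993] rpy deg [-1.7989e+02  3.0000e-02  7.3550e+01] F [-0.   0.6 -0.4] M [-0.05 -0.06  0.04] w 0.094 gf 0.0 q [-0.03  0.28  1.56 -0.    1.3   0.26]
dx -127.5 dy 40.7 dz 169.3 mm
front -36 [77, 85, 94, 93, 82, 65, 56, 60, 63, 65, 66, 66]
front -30 [91, 99, 101, 96, 83, 64, 57, 59, 63, 66, 66, 65]
front -20 [61, 69, 81, 87, 81, 65, 58, 59, 62, 64, 64, 64]
front -15 [63, 63, 68, 77, 73, 64, 59, 59, 63, 64, 65, 64]
front -10 [64, 63, 62, 64, 64, 60, 59, 62, 65, 66, 65, 65]
front -5 [64, 62, 60, 59, 60, 60, 61, 63, 65, 65, 66, 65]
front 0 [63, 62, 60, 61, 63, 63, 62, 63, 64, 64, 64, 64]
front 5 [63, 61, 61, 64, 68, 64, 63, 63, 64, 64, 64, 64]
front 10 [62, 61, 65, 73, 72, 66, 63, 64, 64, 65, 64, 63]
front 15 [58, 65, 77, 85, 83, 71, 63, 62, 64, 65, 65, 61]
front 20 [68, 81, 95, 98, 86, 70, 60, 59, 63, 64, 62, 58]
front 30 [88, 93, 98, 98, 86, 68, 58, 57, 59, 57, 52, 48]
front 36 [72, 79, 92, 95, 86, 70, 57, 55, 52, 49, 46, 46]
rear -20 [124, 123, 124, 124, 124, 125, 125, 125, 125, 126, 125, 115, 84, 64, 60, 64, 64, 61]
rear -6 [133, 133, 133, 133, 133, 134, 133, 133, 133, 133, 133, 134, 129, 105, 70, 63, 65, 66]
rear 0 [133, 133, 133, 133, 133, 133, 133, 133, 133, 133, 133, 133, 129, 109, 76, 63, 64, 65]
rear 6 [134, 133, 134, 134, 134, 134, 135, 134, 134, 134, 134, 134, 133, 121, 87, 64, 63, 64]
rear 20 [123, 123, 123, 123, 124, 124, 124, 124, 124, 124, 124, 116, 91, 69, 70, 82, 73, 64]
scene 0 wing (array([ 495.3, -251.3]), array([16.5, 70.9]), 1.4)
fin 147 (array([ 541.4, -110.6]), array([39.3, 15.1]), 69.8)
scene 5 wing (array([ 495.6, -250.6]), array([15.7, 72.5]), 31.5)
fin 147 (array([ 540.5, -109.9]), array([39.7, 14.9]), 72.4)
top 5 wing (array([ 496.1, -249.8]), array([14.2, 69.6]), 33.0)
fin 94 (array([ 541. , -107.8]), array([39.2, 12.2]), 71.3)
```

View pics/crop5.png

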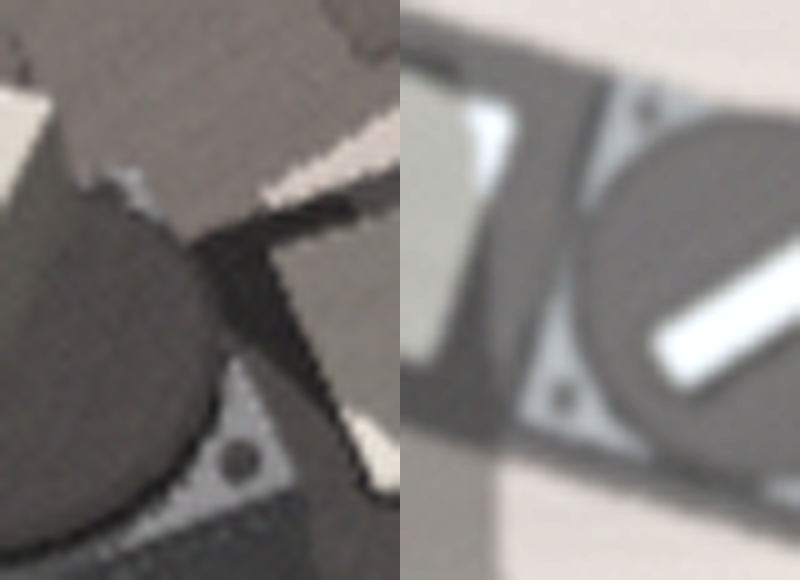

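The sliver is gone and the front edge is a straight line, with the nose flush at right half (570,235). Next I'll get the tray's yaw from its mask, then grasp.

```bash
python3 - <<'E'
from h import *
t=load("top0.npz"); g=cv2.cvtColor(t["frame"],cv2.COLOR_RGB2GRAY)
m=np.zeros_like(g); m[192:262,302:388]=(g[192:262,302:388]>95)*255; m=cv2.morphologyEx(m,cv2.MORPH_CLOSE,np.ones((5,5)))
cs=cv2.findContours(m,0,1)[0]
for c in sorted(cs,key=cv2.contourArea)[::-1][:3]:
    P=np.array([ray(t,u,v,.018) for u,v in c[:,0]]); print(cv2.contourArea(c),rect(P))
d=dict(np.load("top0.npz"))
E
python3 st.py .541 -.109 .031
```

```text
4391.0 (array([ 530.3, -104.8]), array([171. , 210.8]), 0.4)
0.0 (array([ 484.9, -208.6]), array([0. , 4.9]), 89.6)
t 15.6 p [0.5373 0.0209 0.1997] rpy deg [-1.7993e+02  2.0000e-02  7.4150e+01] F [0.5 0.1 0.2] M [-0.03 -0.01  0.07] w 0.0944 gf 0.0 q [-0.03  0.28  1.56 -0.    1.3   0.25]
dx -123.9 dy 39.1 dz 168.7 mm
```

Call:
{"method": "send_rows", "body": {
  "rows": [
    {"dx":-10,"dy":3,"dz":0,"roll":0,"jaw":-1},
    {"dx":-20,"dy":6,"dz":0,"roll":0,"jaw":-1},
    {"dx":-25,"dy":8,"dz":0,"roll":0,"jaw":-1},
    {"dx":-25,"dy":8,"dz":0,"roll":0,"jaw":-1},
    {"dx":-25,"dy":8,"dz":0,"roll":0,"jaw":-1},
    {"dx":-19,"dy":6,"dz":0,"roll":0,"jaw":-1},
    {"dx":0,"dy":0,"dz":0,"roll":3,"jaw":-1},
    {"dx":0,"dy":0,"dz":20,"roll":0,"jaw":-1},
    {"dx":0,"dy":0,"dz":30,"roll":0,"jaw":-1},
    {"dx":0,"dy":0,"dz":25,"roll":0,"jaw":-1},
    {"dx":0,"dy":0,"dz":10,"roll":0,"jaw":-1},
    {"dx":0,"dy":0,"dz":0,"roll":0,"jaw":-1}
  ]
}}

```text
time_s: 16.6
ee_pos: [0.5396, -0.1092, 0.1133]
eef_rot: [-3.137, 0.0, 1.239]
force: [-0.8, 0.4, 0.2]
grip_width: 0.0941
grip_force: 0.0
```

```bash
python3 st.py .541 -.109 .031
python3 - <<'E'
from station import *
import cv2,numpy as np
for n in("scene","top"):
    c=camera(n); np.savez(n+"6.npz",**c)
a,b=[dict(np.load(n+"6.npz"))["frame"] for n in("scene","top")]
im=np.zeros((600,800,3),np.uint8); im[:300,:540]=cv2.resize(a[240:340,200:380],(540,300),interpolation=2); im[300:600,:525]=cv2.resize(b[180:280,280:455],(525,300),interpolation=2)
cv2.imwrite("pics/crop6.png",im[:,:,::-1])
E
```

```text
t 16.6 p [ 0.5396 -0.1092  0.1133] rpy deg [-1.7976e+02  2.0000e-02  7.1000e+01] F [-0.8  0.4  0.2] M [ 0.02 -0.05 -0.02] w 0.0941 gf 0.0 q [-0.27  0.4   1.62 -0.    1.13  0.07]
dx 0.7 dy 1.2 dz 82.3 mm
```

View pics/crop6.png

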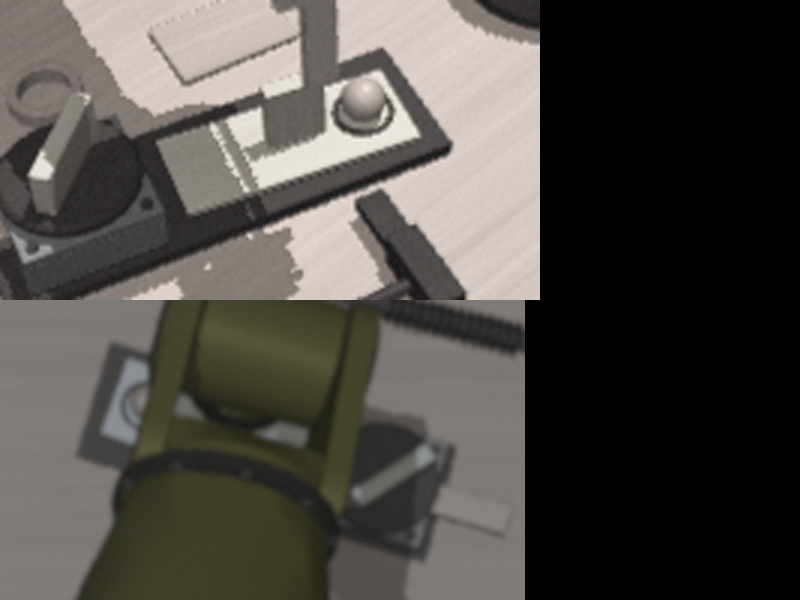

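The scene crop shows a finger (320,40) beside and above the fin at (285,110), with the ball seated in its pocket at (363,102). Nothing is in the way, so I'll descend and grip.

Call:
{"method": "send_rows", "body": {
  "rows": [
    {"dx":0.7,"dy":1.2,"dz":15,"roll":0,"jaw":-1},
    {"dx":0,"dy":0,"dz":25,"roll":0,"jaw":-1},
    {"dx":0,"dy":0,"dz":22,"roll":0,"jaw":-1},
    {"dx":0,"dy":0,"dz":14,"roll":0,"jaw":-1},
    {"dx":0,"dy":0,"dz":5,"roll":0,"jaw":-1},
    {"dx":0,"dy":0,"dz":0,"roll":0,"jaw":0.5},
    {"dx":0,"dy":0,"dz":0,"roll":0,"jaw":0.5},
    {"dx":0,"dy":0,"dz":0,"roll":0,"jaw":0.5},
    {"dx":0,"dy":0,"dz":0,"roll":0,"jaw":0.5},
    {"dx":0,"dy":0,"dz":0,"roll":0,"jaw":0.5},
    {"dx":0,"dy":0,"dz":0,"roll":0,"jaw":0.5},
    {"dx":0,"dy":0,"dz":0,"roll":0,"jaw":0.5}
  ],
  "force": 10
}}

```text
time_s: 17.7
ee_pos: [0.5423, -0.1087, 0.0347]
eef_rot: [3.141, -0.0, 1.238]
force: [0.5, -0.4, -0.5]
grip_width: 0.0505
grip_force: 0.0
```

Call:
{"method": "send_rows", "body": {
  "rows": [
    {"dx":0,"dy":0,"dz":0,"roll":0,"jaw":0.5},
    {"dx":0,"dy":0,"dz":0,"roll":0,"jaw":0.5},
    {"dx":0,"dy":0,"dz":0,"roll":0,"jaw":0.55},
    {"dx":0,"dy":0,"dz":0,"roll":0,"jaw":0.6},
    {"dx":0,"dy":0,"dz":0,"roll":0,"jaw":0.65},
    {"dx":0,"dy":0,"dz":0,"roll":0,"jaw":0.7},
    {"dx":0,"dy":0,"dz":0,"roll":0,"jaw":0.73},
    {"dx":0,"dy":0,"dz":0,"roll":0,"jaw":0.76},
    {"dx":0,"dy":0,"dz":0,"roll":0,"jaw":0.8},
    {"dx":0,"dy":0,"dz":0,"roll":0,"jaw":0.9},
    {"dx":0,"dy":0,"dz":0,"roll":0,"jaw":1},
    {"dx":0,"dy":0,"dz":0,"roll":0,"jaw":1}
  ]
}}

```text
time_s: 18.7
ee_pos: [0.5421, -0.1087, 0.0344]
eef_rot: [-3.141, 0.0, 1.238]
force: [-2.4, 1.2, 0.7]
grip_width: 0.0118
grip_force: 10.0
```

```bash
python3 st.py .541 -.109 .031
```

```text
t 18.7 p [ 0.5421 -0.1087  0.0344] rpy deg [-179.99    0.     70.91] F [-2.4  1.2  0.7] M [ 0.06  0.37 -0.01] w 0.0118 gf 9.994717240333557 q [-0.26  0.51  1.67  0.    0.97  0.07]
dx -0.6 dy -0.9 dz 3.4 mm
```

Call:
{"method": "send_rows", "body": {
  "rows": [
    {"dx":0,"dy":0,"dz":0,"roll":0,"jaw":1},
    {"dx":0,"dy":0,"dz":0,"roll":0,"jaw":1},
    {"dx":0,"dy":0,"dz":0,"roll":0,"jaw":1},
    {"dx":0,"dy":0,"dz":-1,"roll":0,"jaw":1},
    {"dx":0,"dy":0,"dz":-1,"roll":0,"jaw":1},
    {"dx":0,"dy":0,"dz":-2,"roll":0,"jaw":1},
    {"dx":0,"dy":0,"dz":-3,"roll":0,"jaw":1},
    {"dx":0,"dy":0,"dz":-3,"roll":0,"jaw":1},
    {"dx":0,"dy":0,"dz":-3,"roll":0,"jaw":1},
    {"dx":0,"dy":0,"dz":-3,"roll":0,"jaw":1},
    {"dx":0,"dy":0,"dz":-2,"roll":0,"jaw":1},
    {"dx":0,"dy":0,"dz":-1,"roll":0,"jaw":1}
  ],
  "force": 45
}}

```text
time_s: 19.7
ee_pos: [0.5423, -0.1088, 0.0539]
eef_rot: [3.141, -0.0, 1.238]
force: [-0.0, -0.3, -4.2]
grip_width: 0.0113
grip_force: 45.0
```

```bash
python3 st.py .541 -.109 .031
python3 - <<'E'
from station import *
import cv2,numpy as np
c=camera("scene"); np.savez("scene7.npz",**c)
cv2.imwrite("pics/crop7.png",cv2.resize(c["frame"][210:330,200:380],(720,480),interpolation=2)[:,:,::-1])
E
```

```text
t 19.7 p [ 0.5423 -0.1088  0.0539] rpy deg [179.97  -0.    70.91] F [-0.  -0.3 -4.2] M [-0.06 -0.06 -0.01] w 0.0113 gf 44.99436378479004 q [-0.26  0.48  1.66  0.    1.01  0.07]
dx -0.6 dy -1.1 dz 22.9 mm
```

View pics/crop7.png

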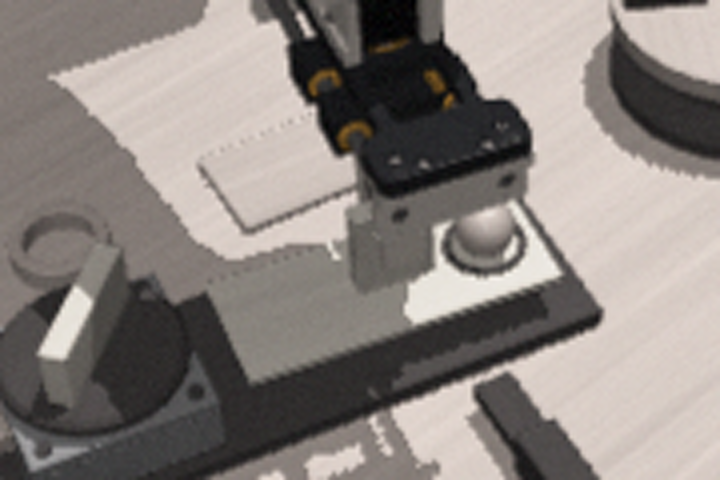

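The tray is clear of the plate (shadow beneath), level, with the ball seated at (487,240). Now lifting on.

Call:
{"method": "send_rows", "body": {
  "rows": [
    {"dx":0,"dy":0,"dz":-2,"roll":0,"jaw":1},
    {"dx":0,"dy":0,"dz":-5,"roll":0,"jaw":1},
    {"dx":0,"dy":0,"dz":-8,"roll":0,"jaw":1},
    {"dx":0,"dy":0,"dz":-11,"roll":0,"jaw":1},
    {"dx":0,"dy":0,"dz":-13,"roll":0,"jaw":1},
    {"dx":0,"dy":0,"dz":-14,"roll":0,"jaw":1},
    {"dx":0,"dy":0,"dz":-14,"roll":0,"jaw":1},
    {"dx":0,"dy":0,"dz":-14,"roll":0,"jaw":1},
    {"dx":0,"dy":0,"dz":-13,"roll":0,"jaw":1},
    {"dx":0,"dy":0,"dz":-11,"roll":0,"jaw":1},
    {"dx":0,"dy":0,"dz":-8,"roll":0,"jaw":1},
    {"dx":0,"dy":0,"dz":-6,"roll":0,"jaw":1}
  ]
}}

```text
time_s: 20.75
ee_pos: [0.5423, -0.1087, 0.1737]
eef_rot: [3.141, -0.0, 1.238]
force: [0.1, 0.2, -4.4]
grip_width: 0.0117
grip_force: 45.0
```

Call:
{"method": "send_rows", "body": {
  "rows": [
    {"dx":0,"dy":0,"dz":-3,"roll":0,"jaw":1},
    {"dx":0,"dy":0,"dz":-1,"roll":0,"jaw":1},
    {"dx":0,"dy":0,"dz":0,"roll":0,"jaw":1}
  ]
}}

```text
time_s: 21.0
ee_pos: [0.542, -0.1087, 0.1762]
eef_rot: [-3.141, -0.0, 1.238]
force: [0.3, 0.8, -4.3]
grip_width: 0.0115
grip_force: 45.0
```

```bash
python3 - <<'E'
from station import *
from h import *
for n in("scene","top"):
    c=camera(n); np.savez(n+"8.npz",**c)
    W=cloud(c).reshape(-1,3)
    P=W[(np.hypot(W[:,0]-.558,W[:,1]+.063)<.03)&(W[:,2]>.168)&(W[:,2]<.2)]; print(n,len(P),P.mean(0) if len(P) else "", P[:,2].max() if len(P) else"")
    # turntable: top-face cloud circle
    P=W[(np.hypot(W[:,0]-.533,W[:,1]-.151)<.09)&(W[:,2]>.048)&(W[:,2]<.062)]; print("tt",len(P),rect(P),cv2.minEnclosingCircle((P[:,:2]*1000).astype(np.float32)))
E
python3 st.py .518 .106 .177
```

```text
scene 210 [ 0.56347394 -0.07006862  0.18089014] 0.19042480547915494
tt 2445 (array([532.7, 150.6]), array([141.9, 148.7]), 44.1) ((530.9302368164062, 150.6682586669922), 75.789306640625)
top 49 [ 0.55935985 -0.05478721  0.18469195] 0.192898700198154
tt 2848 (array([532.9, 152.1]), array([143.5, 143.8]), 7.2) ((533.4725341796875, 151.85963439941406), 72.86609649658203)
t 21.1 p [ 0.542  -0.1087  0.1759] rpy deg [-179.95    0.     70.91] F [ 0.1  0.  -3.4] M [-0.01 -0.02 -0.01] w 0.0116 gf 44.99434411525726 q [-0.26  0.33  1.55  0.    1.26  0.07]
dx 195.0 dy -92.8 dz -1.1 mm
```

Call:
{"method": "send_rows", "body": {
  "rows": [
    {"dx":1,"dy":-0.5,"dz":0,"roll":0,"jaw":1},
    {"dx":2,"dy":-1,"dz":0,"roll":0,"jaw":1},
    {"dx":4,"dy":-1.9,"dz":0,"roll":0,"jaw":1},
    {"dx":5,"dy":-2.4,"dz":0,"roll":0,"jaw":1},
    {"dx":7,"dy":-3.4,"dz":0,"roll":0,"jaw":1},
    {"dx":8,"dy":-3.8,"dz":0,"roll":0,"jaw":1},
    {"dx":10,"dy":-4.8,"dz":0,"roll":0,"jaw":1},
    {"dx":11,"dy":-5.3,"dz":0,"roll":0,"jaw":1},
    {"dx":12,"dy":-5.8,"dz":0,"roll":0,"jaw":1},
    {"dx":12,"dy":-5.8,"dz":0,"roll":0,"jaw":1},
    {"dx":12,"dy":-5.8,"dz":0,"roll":0,"jaw":1},
    {"dx":12,"dy":-5.8,"dz":0,"roll":0,"jaw":1}
  ]
}}

```text
time_s: 22.1
ee_pos: [0.5296, -0.0013, 0.1765]
eef_rot: [3.142, -0.0, 1.238]
force: [0.0, 0.4, -3.9]
grip_width: 0.0119
grip_force: 45.0
```

Call:
{"method": "send_rows", "body": {
  "rows": [
    {"dx":12,"dy":-5.8,"dz":0,"roll":0,"jaw":1},
    {"dx":12,"dy":-5.8,"dz":0,"roll":0,"jaw":1},
    {"dx":12,"dy":-5.8,"dz":0,"roll":0,"jaw":1},
    {"dx":11,"dy":-5.3,"dz":0,"roll":0,"jaw":1},
    {"dx":10,"dy":-4.8,"dz":0,"roll":0,"jaw":1},
    {"dx":9,"dy":-4.3,"dz":0,"roll":0,"jaw":1},
    {"dx":8,"dy":-3.8,"dz":0,"roll":0,"jaw":1},
    {"dx":7,"dy":-3.4,"dz":0,"roll":0,"jaw":1},
    {"dx":6,"dy":-2.9,"dz":0,"roll":0,"jaw":1},
    {"dx":5,"dy":-2.4,"dz":0,"roll":0,"jaw":1},
    {"dx":4,"dy":-1.9,"dz":0,"roll":0,"jaw":1},
    {"dx":2,"dy":-1,"dz":0,"roll":0,"jaw":1}
  ]
}}

```text
time_s: 23.1
ee_pos: [0.5172, 0.1056, 0.1764]
eef_rot: [-3.142, -0.0, 1.238]
force: [-0.3, 0.4, -3.9]
grip_width: 0.0121
grip_force: 45.0
```

Call:
{"method": "send_rows", "body": {
  "rows": [
    {"dx":1,"dy":-0.3,"dz":0,"roll":0,"jaw":1},
    {"dx":0,"dy":0,"dz":0,"roll":0,"jaw":1},
    {"dx":0,"dy":0,"dz":0,"roll":0,"jaw":1},
    {"dx":0,"dy":0,"dz":0,"roll":0,"jaw":1},
    {"dx":0,"dy":0,"dz":0,"roll":0,"jaw":1},
    {"dx":0,"dy":0,"dz":0,"roll":0,"jaw":1},
    {"dx":0,"dy":0,"dz":0,"roll":0,"jaw":1},
    {"dx":0,"dy":0,"dz":0,"roll":0,"jaw":1}
  ]
}}

```text
time_s: 23.77
ee_pos: [0.5173, 0.1062, 0.1764]
eef_rot: [-3.142, -0.0, 1.238]
force: [-0.2, -0.6, -3.3]
grip_width: 0.0115
grip_force: 45.0
```

```bash
python3 st.py .5173 .1066 .177
python3 - <<'E'
from station import *
from h import *
for n in("scene","top"):
    c=camera(n); np.savez(n+"9.npz",**c)
a,b=load("scene9.npz")["frame"],load("top9.npz")["frame"]
s=load("scene9.npz")
print(proj(s,[.533,.152,.177]))
im=np.zeros((600,800,3),np.uint8); im[:600,:400]=cv2.resize(a[140:290,320:420],(400,600),interpolation=2); im[:600,400:]=cv2.resize(b[150:300,200:300],(400,600),interpolation=2)
cv2.imwrite("pics/crop9.png",im[:,:,::-1])
E
```

```text
t 23.7667 p [0.5173 0.1062 0.1764] rpy deg [-180.    -0.    70.9] F [-0.2 -0.6 -3.3] M [-0.09  0.03 -0.01] w 0.0115 gf 44.99441742897034 q [0.13 0.28 1.62 0.   1.24 0.47]
dx 0.4 dy -0.1 dz -0.6 mm
[390.98514508 161.53244437]
```

View pics/crop9.png

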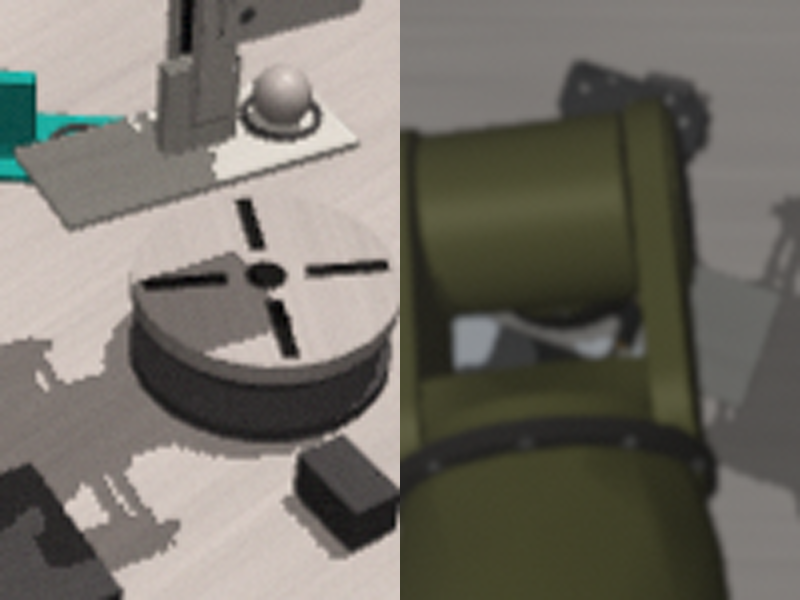

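Run:
```python
from h import *
s=load("scene9.npz");t=load("top0.npz")
print("ball",ray(s,390.75,163.25,.175),"hub",ray(s,386.5,208.75,.055),"hub top0",ray(t,238.5,222.5,.055))
W=cloud(s).reshape(-1,3); P=W[(np.hypot(W[:,0]-.535,W[:,1]-.15)<.035)&(W[:,2]>.165)&(W[:,2]<.2)]
r=np.linalg.lstsq(np.c_[2*P,np.ones(len(P))],(P**2).sum(1),rcond=None)[0]; print("sphere fit",len(P),r[:3])
P=W[(np.hypot(W[:,0]-.517,W[:,1]-.106)<.1)&(W[:,2]>.145)&(W[:,2]<.172)]
A=np.c_[P[:,:2],np.ones(len(P))]; m=np.ones(len(P),bool)
for _ in range(6): k=np.linalg.lstsq(A[m],P[m,2],rcond=None)[0]; m=abs(A@k-P[:,2])<.003
print("tray plane slopes",k[:2],"z at tt",k@[.533,.152,1],m.sum())
```

```text
ball [0.53479905 0.1495016  0.175     ] hub [0.53343801 0.15107627 0.055     ] hub top0 [0.5334239  0.15154753 0.055     ]
sphere fit 197 [0.53547815 0.13678366 0.17990343]
tray plane slopes [-0.00769703  0.0042258 ] z at tt 0.1591225041331549 1278
```

Tray level within 0.5°, underside about 98 mm above the face, and the ball about 2.5 mm off centre. A small gentle correction will fix that.

Call:
{"method": "send_rows", "body": {
  "rows": [
    {"dx":0.3,"dy":-0.5,"dz":-0.2,"roll":0,"jaw":1},
    {"dx":0.5,"dy":-0.8,"dz":-0.5,"roll":0,"jaw":1},
    {"dx":0.4,"dy":-0.5,"dz":-0.3,"roll":0,"jaw":1},
    {"dx":0.2,"dy":-0.3,"dz":0,"roll":0,"jaw":1},
    {"dx":0,"dy":0,"dz":0,"roll":0,"jaw":1},
    {"dx":0,"dy":0,"dz":0,"roll":0,"jaw":1},
    {"dx":0,"dy":0,"dz":0,"roll":0,"jaw":1},
    {"dx":0,"dy":0,"dz":0,"roll":0,"jaw":1},
    {"dx":0,"dy":0,"dz":0,"roll":0,"jaw":1},
    {"dx":0,"dy":0,"dz":0,"roll":0,"jaw":1},
    {"dx":0,"dy":0,"dz":0,"roll":0,"jaw":1},
    {"dx":0,"dy":0,"dz":0,"roll":0,"jaw":1}
  ]
}}

```text
time_s: 24.87
ee_pos: [0.5157, 0.1082, 0.1774]
eef_rot: [-3.142, 0.0, 1.238]
force: [-0.1, -0.5, -3.3]
grip_width: 0.0114
grip_force: 45.0
```

```bash
python3 st.py
python3 - <<'E'
from station import *
from h import *
c=camera("scene"); W=cloud(c).reshape(-1,3)
P=W[(np.hypot(W[:,0]-.495,W[:,1]+.25)<.042)&(W[:,2]>.085)&(W[:,2]<.099)]; print("wing",rect(P))
cv2.imwrite("pics/final.png",c["frame"][:,:,::-1])
E
```

```text
t 24.8667 p [0.5157 0.1082 0.1774] rpy deg [-180.      0.     70.91] F [-0.1 -0.5 -3.3] M [-0.06 -0.03  0.03] w 0.0114 gf 44.9943745136261 q [ 0.14  0.27  1.62 -0.    1.25  0.47]
wing (array([ 496. , -252.2]), array([15.9, 70.8]), 33.7)
```

View pics/final.png

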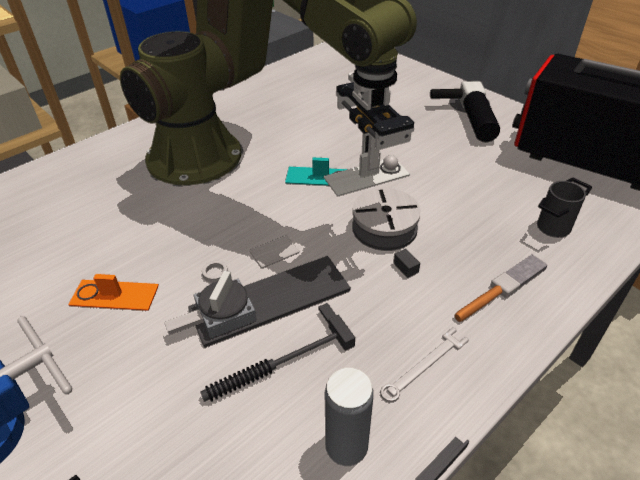

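The tray is held over the turntable with the ball at (391,163), the bar is flush at the block (250,310), and the bystanders are where they were. Handing in.

```bash
python3 -c "
from station import *
print(hand_in())"
```

```text
the job is handed in; nothing more can be done
None
```

I cranked the bar back to flush in two grips, with about 1 mm uncertainty from the images, and handed the job in at about 25 s with the tray held level and still, about 10 cm above the turntable, the ball in its pocket over the middle, and nothing else disturbed.

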